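Shut the draft shield and tare the balance

TASK

One of the two balances has a weighing dish on its pan. On that balance, gently slide the glass top of the draft shield fully shut by pushing its black handle, then lightly press the tare key (the long bar key) until it goes down, let it come back up, and withdraw. Use only the fingertips or the outside of the fingers, grip nothing, and leave the dish, the other keys, the other balance and everything else on the bench alone.

Things in the scene. Friction and masses are not known exactly. Their poses are not given: they have to be found in the camera images.
- balance: the balance to tare (dish on its pan): off-white, fixed on the bench, 330 deep (x), 200 wide (y), 142 mm high. Origin: centre of its underside; x from its front (keys, robot side) to its back, y to the left, z up. Level key deck 55 mm up at x -165 to -115; display slope up to 78 mm at x -70; glass chamber x -67 to +75, top 142; rear housing to x +165. Pan: 92 mm round, centre x +3, top 68 mm up
- balance_tare_top (a point): centre of the top face of that balance's tare key: a bar 16 mm (x) by 46 mm (y) at the right end (-y) of the row of four grey keys, 8 mm proud of the deck, 63 mm above the bench when up; axes as the balance's. It is 43 mm clear of the next key; the glass chamber begins 73 mm behind its centre. Pressed straight down
- balance_tare (a joint): travel of that tare key: 0 up, 0.006 m fully down. A spring returns it: 1 N to start it, 4 N at 1.5 mm (where it acts), 7 N at 3 mm, 13 N at the bottom, then a hard stop
- balance_lid_grip (a point): centre of the top of the black handle on that balance's sliding glass lid, 156 mm above the bench; axes as the balance's. The handle is an upright bar 12 mm thick (x), 60 mm long (y), 15 mm high, on glass whose top is 141 mm above the bench. The glass runs 134 mm back from this point, flat and free, 178 mm wide between rails 1 mm higher
- balance_lid (a joint): how far that lid is slid back: 0 fully shut (handle centre at x -61 mm of the balance), 0.09 m fully back. It slides along the balance's x: pushing the handle from behind towards the front shuts it. About 1.5 N of friction; stays where left; hard stop at 0
- balance_power: the round key of that balance, 16 mm across, left end of the row; origin on its axis at deck height, top 8 mm above. Leave alone
- balance_mode: the left one of the two square keys of that balance, 16 mm wide; origin at its centre at deck height, top 8 mm above. Leave alone
- balance_print: the right one of the two square keys of that balance, 16 mm wide; origin at its centre at deck height, top 8 mm above. Leave alone
- spare: the other balance, identical in all its parts, with nothing on its pan and its lid slid back by some other amount; origin and axes as for the first. It stands beside the first, on either side. Leave all of it alone.
- dish: white porcelain weighing dish, loose on the pan of the balance to tare: 58 mm across, 16 mm high, 25 g; origin at the centre of its underside. Leave alone.
- wash_bottle: white wash bottle with orange cap and bent spout, 60 mm across, 195 mm high, loose on the left; the spout reaches 75 mm from its axis along its -x. Origin at the centre of its underside. Leave alone.
- tube_rack: green test-tube rack with capped tubes, 90 mm (x) by 200 mm (y), 82 mm high, loose on the right; origin at the centre of its underside. Leave alone.
- sample_jar: amber sample jar with black cap, 44 mm across, 60 mm high, loose on the left; origin at the centre of its underside. Leave alone.

How it is judged:
By the outcome, as a careful person would: the job done as asked, in the order asked, and still so for the second after the job is handed in, with the robot touching nothing.
It also fails if it takes over 48 s, if anything falls off the work surface, if the arm or the gripper's body presses on something with over 40 N, if the wrist force passes 120 N, or if a joint passes its speed limit or range.

ROBOT

A 6-joint arm with a two-finger parallel gripper is mounted at the origin on the work surface. World frame = base frame: x ahead of the robot, y to its left, z up, the work surface at z = 0. Lengths are in m, angles in rad, forces in N, time in s.
With the tool pointing down it reaches from about 0.375 to 0.925 m from the base axis. Payload 5.7 kg.
Tool frame: the origin (TCP) lies midway between the tips of the shut fingers; the grasp point (between the pads) lies 19 mm behind it; z points along the fingers, y is the line along which they close (so a half turn about z gives the same grasp; the last joint's range is limited). The gripper opens to 88 mm and grips with 3 to 60 N. Pads are 20 mm wide; open, the fingers measure 115 mm over their backs; the gripper's body (75 mm by 178 mm) begins 61 mm behind the grasp point.
Start: joints at [1.193, 0.359, 1.51, -0, 1.272, -0.115], TCP at [0.156, 0.579, 0.223] pointing down, gripper open.
Joint ranges: [-2.97, 2.97], [-1.01, 2.36], [0.21, 2.38], [-0.96, 4.11], [0.2, 2.71], [-2.98, 2.98]. Speed limits (rad/s): [2.39, 2.39, 3.14, 3.14, 3.14, 3.14].

INTERFACE

Orientations are given as a unit quaternion [x, y, z, w].
In Python, from bench import move_ptp, servo_line, goto_joints, move_gripper, sleep, inverse_kinematics, capture, PlanningError, close_job, spot_in, silhouettes, current_clock, current_joint_pos, current_qvel, current_joint_torque, current_position, current_orientation, current_force, current_torque, current_finger_gap, current_grip_force gives the robot as it stands. Calls block until the motion is done:
- move_ptp(position, orientation): joint-space move of the TCP to a pose.
- servo_line(position, orientation=None, rate=0.15, contact_N=None): straight line of the TCP; orientation=None keeps the orientation; rate is the mean speed in m/s. With contact_N (N) it stops when the force on the tool has changed by that much, and returns True; else False.
- goto_joints(angles): joint-space move.
- move_gripper(opening): finger opening in m; the grip force is fixed at half the most; returns when the fingers have stopped.
- sleep(seconds).
- inverse_kinematics(position, orientation): joint angles nearest the present ones, or None.
- capture(name): name is "scene" or "top"; returns a dict with "image" (384x512x3 uint8, blue, green, red), "range_z" (384x512 float32, m along the optical axis (not along the pixel's ray), 0 where there is no reading), "intrinsics" (3x3 intrinsics, pixels), "R" (3x3) and "t" (3): a world point X has camera coordinates R X + t. Camera axes: x right, y down, z forward; pixel columns grow to the right and rows downward; lengths in m; the calibration is good to about 2 mm. A picture is of the moment at which its call begins.
A pose or a line that the arm cannot do raises PlanningError and nothing moves.
- close_job(): hands the job in; it is judged then, once.
Trained networks look in the newest picture that a camera, given by its name, has taken for a name from the list of things; names that differ only in an ending like _2 or _b are one class to them, and where a whole thing is asked for, a point or a joint stands for the part that bears it (a point fixed in the world has none). Each returns a list of dicts, best first, with "conf" (0 to 1); they miss things now and then, are a little off and sometimes report something else, mostly with a low value. They report only what shows in the picture. A call takes as long as a camera call.
- spot_in(camera, query): "xy" ([column, row] in pixels, amid what is visible of it).
- silhouettes(camera, query): "region" (384x512 bool, what is visible of it) and "xy" ([column, row] in pixels, amid what is visible of it).
Readings, each from a call of its own:
- current_clock(): time.
- current_joint_pos(): joint angles.
- current_qvel(): joint speeds.
- current_joint_torque(): joint torques, N m.
- current_position(): TCP position.
- current_orientation(): TCP orientation.
- current_force(): force on the tool from outside, world axes, zero at the start.
- current_torque(): the same for the moment, N m.
- current_finger_gap(): finger opening in m.
- current_grip_force(): force on a finger pad.
Only numpy, scipy, OpenCV 4.12 (cv2) and the standard library are available. Lean on these libraries where they do the work, as an engineer would, in place of code of your own. Each camera call takes 0.05 s, during which the arm holds its last target. There are 200 camera calls.

## Working session

There is one attempt and no reset: what is moved stays moved. The work goes in short steps, each a Python script; the robot and the scene stay as the last script left them, time stands still between calls to the robot, and variables do not carry over. Pictures are saved under pics/ and viewed, at most 10 in all, crops included, and the job is handed in when it is done.

```bash
mkdir -p pics; cat > h.py <<'E'
from bench import *
import numpy as np, cv2
def cloud(c):
    z=c["range_z"]; v,u=np.indices(z.shape); K=np.array(c["intrinsics"])
    P=np.stack([(u-K[0,2])/K[0,0]*z,(v-K[1,2])/K[1,1]*z,z],-1)
    W=(P-np.array(c["t"]))@np.array(c["R"]); W[z==0]=np.nan; return W
def proj(c,X):
    p=np.array(c["intrinsics"])@(np.array(c["R"])@np.array(X)+np.array(c["t"])); return p[:2]/p[2]
E
python3 - <<'E'
from h import *
for n in("scene","top"):
    c=capture(n); cv2.imwrite(f"pics/{n}0.png",c["image"]); W=cloud(c)
    print(n,"cam",-np.array(c["R"]).T@np.array(c["t"]))
    for q in("balance","spare","dish","balance_lid_grip","balance_tare_top","balance_power","balance_mode","balance_print","wash_bottle","sample_jar","tube_rack"):
        for d in spot_in(n,q)[:3]:
            x,y=np.round(d["xy"]).astype(int); print(q,round(d["conf"],2),x,y,W[y,x].round(3))
E
```

```text
scene cam [ 1.35600921 -0.5337403   0.85076288]
balance 0.64 310 210 [0.687 0.077 0.143]
balance 0.53 317 200 [0.656 0.132 0.141]
spare 0.73 236 243 [ 0.688 -0.194  0.142]
dish 0.22 318 201 [0.663 0.13  0.142]
balance_lid_grip 0.87 317 196 [0.636 0.15  0.138]
balance_tare_top 0.33 360 171 [0.565 0.429 0.103]
wash_bottle 0.6 357 173 [0.554 0.428 0.089]
sample_jar 0.66 318 167 [0.397 0.365 0.058]
tube_rack 0.75 142 269 [ 0.55  -0.441  0.054]
tube_rack 0.3 317 199 [0.654 0.134 0.143]
top cam [ 0.25213838 -0.0198866   1.42859426]
balance 0.61 217 155 [0.58  0.137 0.152]
spare 0.84 325 160 [ 0.579 -0.17   0.064]
spare 0.43 224 165 [0.571 0.126 0.07 ]
dish 0.74 224 167 [0.564 0.126 0.072]
balance_lid_grip 0.88 212 134 [0.644 0.152 0.141]
balance_tare_top 0.63 325 161 [ 0.576 -0.17   0.064]
balance_tare_top 0.62 248 209 [0.439 0.058 0.064]
balance_mode 0.62 245 209 [0.44  0.067 0.062]
wash_bottle 0.97 115 178 [0.528 0.427 0.129]
sample_jar 0.61 146 232 [0.38  0.355 0.061]
tube_rack 0.78 415 183 [ 0.504 -0.43   0.057]
```

```bash
python3 - <<'E'
import cv2
a=cv2.imread("pics/top0.png")[90:250,100:440]; cv2.imwrite("pics/topc.png",cv2.resize(a,(800,376),interpolation=cv2.INTER_CUBIC))
a=cv2.imread("pics/scene0.png")[130:310,150:390]; cv2.imwrite("pics/scenec.png",cv2.resize(a,(800,600),interpolation=cv2.INTER_CUBIC))
E
```

```text
(no output)
```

View pics/topc.png

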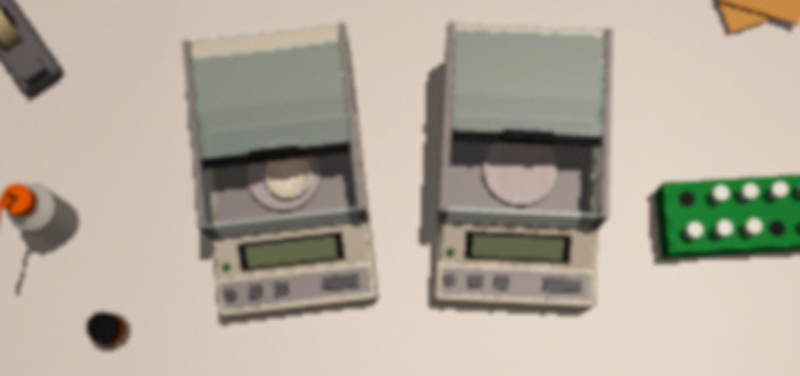

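View pics/scenec.png

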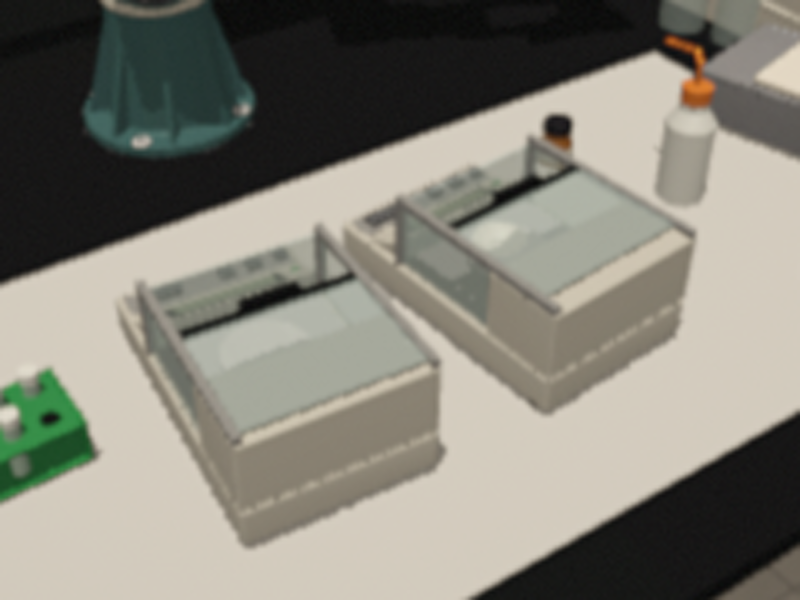

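The left balance (crop 280,170) carries the dish. Its lid handle is near (275,153) and its tare key near (340,282). Next I fit the balance's pose.

```bash
python3 - <<'E'
from h import *
from scipy.optimize import minimize
cs={n:capture(n) for n in("scene","top")}
L=[]
for n,c in cs.items():
    W=cloud(c).reshape(-1,3); m=(W[:,2]>.03)&(W[:,2]<.165)&(W[:,0]>.37)&(W[:,0]<.85)&(W[:,1]>-.02)&(W[:,1]<.29)
    P=W[m]; L.append(P)
    # right side / jar excluded by largest blob
    r=cv2.minAreaRect(P[:,:2].astype(np.float32)); print(n,len(P),r)
    h=P[(P[:,2]>.136)]; print(' top',cv2.minAreaRect(h[:,:2].astype(np.float32)), np.median(h[:,2]))
    d=P[(abs(P[:,2]-.055)<.003)&(P[:,0]<.5)]; 
    if len(d)>5: print(' deck',cv2.minAreaRect(d[:,:2].astype(np.float32)),np.median(d[:,2]))
A=np.vstack(L)
# robust rectangle: minimise area-like trimmed extent
def ext(a,P):
    x=P[:,0]*np.cos(a)+P[:,1]*np.sin(a); y=-P[:,0]*np.sin(a)+P[:,1]*np.cos(a)
    return np.percentile(x,[.3,99.7]),np.percentile(y,[.3,99.7])
best=min(np.radians(np.arange(-5,20,.25)),key=lambda a:np.ptp(ext(a,A)[1])+np.ptp(ext(a,A)[0]))
print(np.degrees(best),ext(best,A))
np.save("A.npy",A)
c=cs["top"]; a=c["image"][120:235,175:265]; cv2.imwrite("pics/t2.png",cv2.resize(a,None,fx=5,fy=5,interpolation=cv2.INTER_NEAREST))
E
```

```text
scene 4843 ((0.575248122215271, 0.13566362857818604), (0.3337361812591553, 0.20405924320220947), 5.254034519195557)
 top ((0.6216615438461304, 0.14092133939266205), (0.2349870204925537, 0.20170874893665314), 5.299633502960205) 0.14146164602415254
 deck ((0.42346319556236267, 0.10476848483085632), (0.07257019728422165, 0.20213313400745392), 27.930526733398438) 0.05512586858770183
top 8340 ((0.5718701481819153, 0.136849045753479), (0.33081209659576416, 0.20004120469093323), 5.207875728607178)
 top ((0.619368851184845, 0.14169073104858398), (0.23342826962471008, 0.199111670255661), 5.076983451843262) 0.14034769666498045
 deck ((0.4566389322280884, 0.1262548863887787), (0.09804066270589828, 0.19782918691635132), 4.706060409545898) 0.055015026169150966
5.25 (array([0.41764929, 0.75014554]), array([-0.01749117,  0.18256103]))
```

View pics/t2.png

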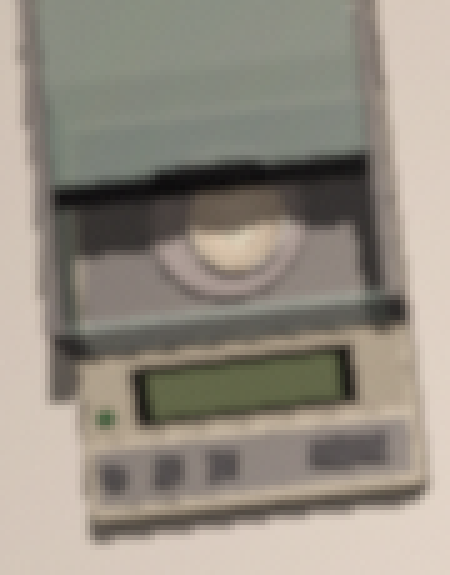

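Pose is yaw ≈5.2°, centre ≈(0.5725, 0.1365). In the crop, the tare key is at (348,448) and the handle's top at (210,173). I'll check these in the balance frame and plan from there.

```bash
cat >> h.py <<'E'
from scipy.spatial.transform import Rotation as Ro
YAW=np.radians(5.2); C=np.array([.5725,.1365,0]); RB=Ro.from_euler('z',YAW).as_matrix()
def w(x,y,z): return C+RB@np.array([x,y,z])
def b(X): return RB.T@(np.array(X)-C)
def quat(s): 
    y=s*RB[:,1]; z=np.array([0,0,-1.]); return Ro.from_matrix(np.stack([np.cross(y,z),y,z],1)).as_quat()
def back(c,uv,z):
    R,t,K=[np.array(c[k]) for k in("R","t","intrinsics")]; o=-R.T@t; d=R.T@np.linalg.solve(K,[uv[0],uv[1],1]); return o+d*(z-o[2])/d[2]
E
python3 - <<'E'
from h import *
c=capture("top")
print("key",b(back(c,(244.6,209.6),.063)),"handle",b(back(c,(217,154.6),.156)))
for q,z in(("balance_tare_top",.063),("balance_lid_grip",.156)):
    for d in silhouettes("top",q)[:3]:
        print(q,d["conf"],d["xy"],b(back(c,d["xy"],z)),d["region"].sum())
W=cloud(c); B=(W-C)@RB; g=c["image"].max(2)
m=(B[...,2]>.146)&(B[...,2]<.17)&(abs(B[...,1])<.06)&(abs(B[...,0])<.12); print("raised",m.sum(),np.percentile(B[m],[2,50,98],axis=0).round(4) if m.any() else 0)
m=(g<35)&(B[...,2]>.12)&(abs(B[...,1])<.09)&(B[...,0]>-.06)&(B[...,0]<.06)
v,u=np.nonzero(m); D=np.array([b(back(c,p,.148)) for p in zip(u,v)]); 
for lo in(-.09,-.05,-.03,0,.03,.05): 
    s=D[(D[:,1]>=lo)&(D[:,1]<lo+.02)]; print(lo,len(s),s[:,0].min(),s[:,0].max())
print(current_clock(),current_orientation(),current_force())
for s in(1,-1): print(s,inverse_kinematics(w(0.03,0,.3),quat(s)),inverse_kinematics(w(-.14,-.05,.06),quat(s)))
E
```

```text
key [-0.14014069 -0.05575092  0.063     ] handle [ 0.00775707 -0.00111828  0.156     ]
balance_lid_grip 0.71 [215.1, 133.6] [ 0.06807562 -0.00168579  0.156     ] 3065
raised 132 [[ 0.0022 -0.0396  0.1461]
 [ 0.0084  0.0022  0.1534]
 [ 0.1064  0.0526  0.1598]]
-0.09 15 0.0020256828605528738 0.009018303064810204
-0.05 18 0.0028206644901563015 0.009484695608925061
-0.03 25 0.002955897983738448 0.012791665760491039
0 31 0.0019064537986167615 0.013258852129761063
0.03 22 0.0013817435405169493 0.009892548887233182
0.05 25 0.0011869349789775231 0.01002854753776256
1.45 [ 1.31021063e-01  9.91379583e-01 -6.56523102e-05 -7.91111824e-06] [ 0.16539705 -0.34016323 -0.50756148]
1 [ 1.15453612e-01  3.28969238e-01  1.36227298e+00 -4.44089210e-16
  1.45035044e+00 -1.54609984e+00] [ 1.16823425e-02  3.76264176e-01  2.01423165e+00 -4.44089210e-16
  7.51096825e-01 -1.64987111e+00]
-1 [ 1.15453612e-01  3.28969238e-01  1.36227298e+00 -4.44089210e-16
  1.45035044e+00  1.59549282e+00] [ 1.16823425e-02  3.76264176e-01  2.01423165e+00 -4.44089210e-16
  7.51096825e-01  1.49172155e+00]
```

```bash
python3 - <<'E'
from h import *
q=quat(1)
p=np.array(current_position()); servo_line([p[0],p[1],.32],rate=.2)
move_gripper(0)
move_ptp(w(.045,0,.30),q)
servo_line(w(.045,0,.18),rate=.15)
print("down",servo_line(w(.045,0,.147),rate=.04,contact_N=3),current_position(),current_force())
print("push",servo_line(w(-.030,0,.147),rate=.04,contact_N=6),b(current_position()),current_force())
c=capture("top"); cv2.imwrite("pics/push.png",cv2.resize(c["image"][110:240,160:290],None,fx=4,fy=4))
print(current_clock())
E
```

```text
down False [0.61752296 0.14059959 0.14717325] [ 0.12879094  0.3887023  -0.45599623]
push False [-2.99847979e-02  1.41596160e-05  1.47004879e-01] [ 1.39116297 -0.87261557 -0.06453742]
9.7
```

View pics/push.png

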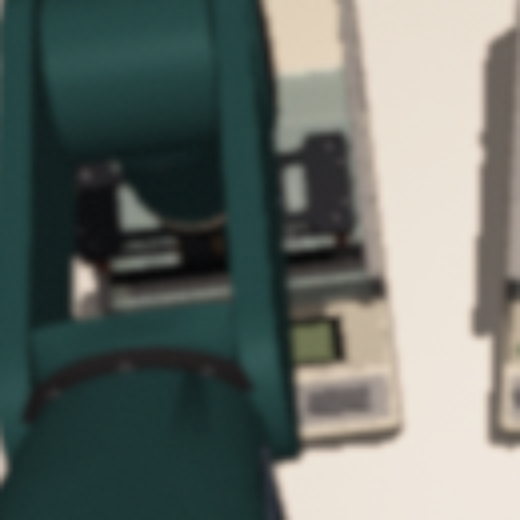

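The black lid edge (around 200,270 in the picture) has moved forward with the fingers, and about 1.4 N shows at the wrist. I'll finish the push slowly to the stop, then back off and look.

```bash
python3 - <<'E'
from h import *
print("push",servo_line(w(-.056,0,.147),rate=.012,contact_N=4),b(current_position()),current_force())
sleep(.2); print(b(current_position()),current_force())
p=b(current_position())
servo_line(w(p[0]+.02,0,.147),rate=.05); servo_line(w(p[0]+.02,0,.25),rate=.15)
servo_line(w(-.14,-.25,.25),rate=.2)
c=capture("top"); cv2.imwrite("pics/shut.png",cv2.resize(c["image"][110:240,160:290],None,fx=4,fy=4))
c2=capture("scene"); 
W=cloud(c2); B=(W-C)@RB
m=(B[...,2]>.147)&(B[...,2]<.165)&(abs(B[...,1])<.05)&(abs(B[...,0])<.12); print(m.sum(),np.percentile(B[m],[5,50,95],axis=0).round(4) if m.any() else 0)
print(current_clock())
E
```

```text
push True [-4.21520654e-02 -1.60354252e-05  1.46920860e-01] [1.61955371 0.85816331 0.90157101]
[-4.21628268e-02 -8.80923037e-05  1.46614836e-01] [-0.12394251 -0.00356428 -0.6722769 ]
58 [[-0.0639 -0.0291  0.1483]
 [-0.0562 -0.0011  0.1545]
 [-0.0515  0.0231  0.1585]]
14.075
```

View pics/shut.png

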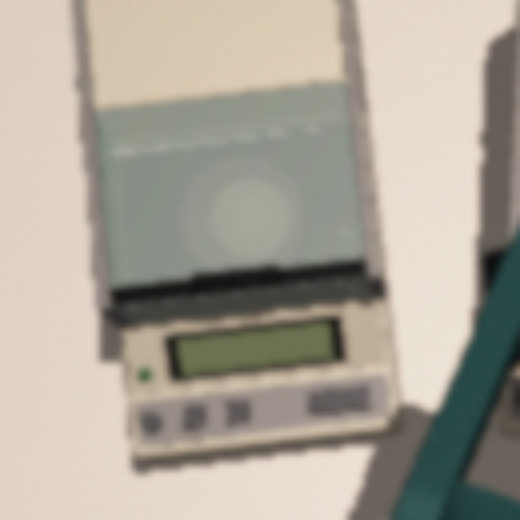

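The lid is at or near shut, with the handle at (237,275). The contact stop may have triggered early, so I'll push again with a firmer limit to confirm.

```bash
python3 - <<'E'
from h import *
c=capture("top"); print(b(back(c,(219.25,178.75),.156)))
servo_line(w(-.022,0,.25),rate=.25); servo_line(w(-.022,0,.147),rate=.12)
print("push",servo_line(w(-.056,0,.147),rate=.015,contact_N=8),b(current_position()),current_force())
p=b(current_position())
servo_line(w(p[0]+.02,0,.147),rate=.05); servo_line(w(p[0]+.02,0,.23),rate=.15)
servo_line(w(-.14,-.25,.23),rate=.25)
c=capture("top"); cv2.imwrite("pics/shut2.png",cv2.resize(c["image"][110:240,160:290],None,fx=4,fy=4))
print(current_clock())
E
```

```text
[-0.06056116 -0.00065274  0.156     ]
push True [-4.21289593e-02  1.25300376e-05  1.47141568e-01] [1.86379073 1.23044162 0.32386128]
20.3667
```

View pics/shut2.png

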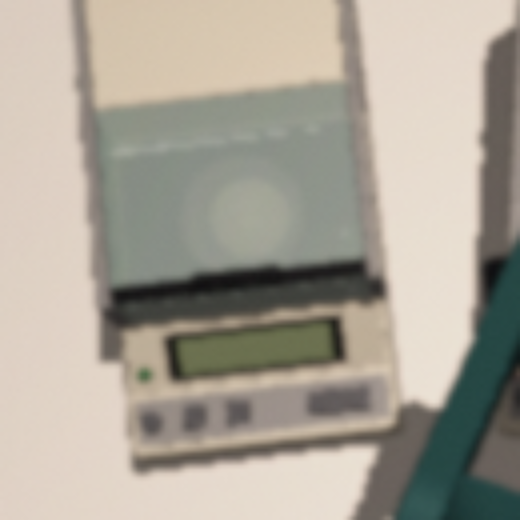

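The hard stop is confirmed: it halted in the same place at 8 N, with the handle at x −0.061. Now the tare key.

```bash
python3 - <<'E'
from h import *
x,y=-.140,-.056
servo_line(w(x,y,.16),rate=.2); servo_line(w(x,y,.075),rate=.1); sleep(.2)
f0=current_force()
print("touch",servo_line(w(x,y,.054),rate=.01,contact_N=7.5),current_position(),f0,current_force())
sleep(.3); print(current_position(),current_force())
servo_line(w(x,y,.085),rate=.04); servo_line(w(x,y,.25),rate=.15)
servo_line(w(x,y-.2,.25),rate=.25)
c=capture("top"); cv2.imwrite("pics/end.png",cv2.resize(c["image"][90:250,100:440],(800,376)))
B=(cloud(c)-C)@RB; m=(abs(B[...,0]-x)<.006)&(abs(B[...,1]-y)<.018); print(np.median(B[m][:,2]),current_force(),current_clock())
E
```

```text
touch True [0.4381521  0.0680564  0.05959432] [-0.17010303 -0.66622573 -1.09881395] [-1.75870024 -0.13377795  9.24877811]
[0.43814201 0.06804027 0.05978659] [-1.53798865 -0.14724515  7.79719716]
0.06250122847520355 [ 0.1092165  -0.72203505  0.16281202] 27.525
```

View pics/end.png

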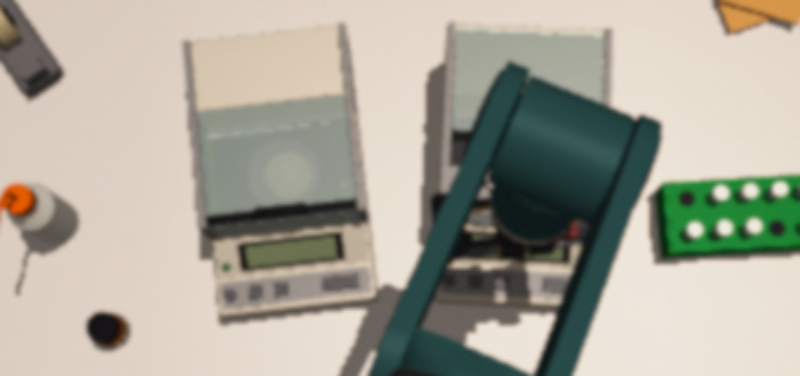

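The lid is shut (handle at 285,212). The key went down about 3.3 mm at roughly 8 N and came back up, and the arm is clear at z 0.25.

```bash
python3 -c "
from bench import *
print(close_job())"
```

```text
the job is handed in; nothing more can be done
None
```

On the balance with the dish, the lid is fully shut against its stop; the tare key was then pressed about 3 mm and came back up, and the arm withdrew clear before I handed the job in at about 27.5 s.

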